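# Click the cup warmer's dial to its middle setting

## Robot

A 6-joint arm with a two-finger parallel gripper is mounted at the origin on a cart in front of the work surface, level with it; the furniture and walls round the work are solid. World frame = base frame: x ahead of the robot, y to its left, z up, the work surface at z = 0. Lengths are in m, angles in rad, forces in N, time in s.
With the tool pointing down it reaches from about 0.275 to 0.975 m from the base axis. Payload 8.4 kg.
Tool frame: the origin (TCP) lies midway between the tips of the shut fingers; the grasp point (between the pads) lies 19 mm behind it; z points along the fingers, y is the line along which they close (so a half turn about z gives the same grasp; the last joint's range is limited). The gripper opens to 92 mm and grips with 3 to 60 N. Pads are 20 mm wide; open, the fingers measure 128 mm over their backs; the gripper's body (75 mm by 189 mm) begins 69 mm behind the grasp point.
Start: joints at [-1.258, 0.353, 1.633, -0, 1.155, -0.002], TCP at [0.194, -0.594, 0.215] pointing down, gripper open.
Joint ranges: [-2.63, 2.63], [-0.92, 2.1], [0.06, 2.66], [-1.3, 4.44], [0, 2.69], [-3.02, 3.02]. Speed limits (rad/s): [2.22, 2.22, 2.79, 3.14, 3.14, 3.14].

## Interface

Orientations are given as a rotation vector (axis times angle).
In Python, from plant import robot, inverse_kinematics, vision gives the robot as it stands. Calls block until the motion is done:
- robot.move_pose(position, orientation): joint-space move of the TCP to a pose.
- robot.movel(position, orientation=None, max_speed=0.15): straight line of the TCP; orientation=None keeps the orientation; max_speed is the mean speed in m/s.
- robot.goto_joints(angles): joint-space move.
- robot.let_go() and robot.gripper_close(force=None): open the fingers fully, or close them until they stop; force is the grip in N (None keeps the last).
- robot.dwell(seconds).
- inverse_kinematics(position, orientation): joint angles nearest the present ones, or None.
- vision.get_image(name): name is "side" or "top"; returns a dict with "img" (400x640x3 uint8, red, green, blue), "mtx" (3x3 intrinsics, pixels), "R" (3x3) and "t" (3): a world point X has camera coordinates R X + t. Camera axes: x right, y down, z forward; pixel columns grow to the right and rows downward; lengths in m; the calibration is good to about 2 mm. A picture is of the moment at which its call begins. There is no depth.
A pose or a line that the arm cannot do raises robot.IKError and nothing moves.
- robot.job_done(): hands the job in; it is judged then, once.
Readings, each from a call of its own:
- robot.get_t(): time.
- robot.get_q(): joint angles.
- robot.get_joint_vel(): joint speeds.
- robot.get_tau(): joint torques, N m.
- robot.get_position(): TCP position.
- robot.get_eef_rot(): TCP orientation.
- robot.get_force(): force on the tool from outside, world axes, zero at the start.
- robot.get_torque(): the same for the moment, N m.
- robot.get_gripper_width(): finger opening in m.
- robot.get_grasp_force(): force on a finger pad.
Only numpy, scipy, OpenCV 4.12 (cv2) and the standard library are available. Lean on these libraries where they do the work, as an engineer would, in place of code of your own. Each camera call takes 0.05 s, during which the arm holds its last target. There are 200 camera calls.

## Task

The tall green-and-white mug stands on one of two cup warmers; set that warmer to its middle setting, the orange dot, one click away from where its dial stands. Nothing is to be gripped: rest a fingertip lightly on the ribbed top of the dial and turn it by friction until it clicks in at the middle, then take the finger away. Leave the other warmer's dial at its setting, and do not lift or shift the mugs or anything else.

Things in the scene. Friction and masses are not known exactly. Their poses are not given: they have to be found in the camera images.
- warmer_a: grey single-cup warmer, 280 mm long (its x) by 140 mm wide (its y), fixed to the worktop; flat top 30 mm above the worktop. Origin at the centre of its underside; +x points from the dial end (nearer the robot) to the hot-plate end. The two warmers look alike, either may stand left or right
- warmer_a_dial_top (a point): centre of the level top of the dial, a black rubber disc 88 mm across with a vertical axis; 80 mm to -x of the warmer's origin, 42 mm above the worktop, 12 mm proud of the housing. Ribs at 30 to 43 mm radius do not catch: friction turns it. Spring-cushioned: sinks from 1.5 N, 1 N per mm, bottoms at 7 mm (8.5 N). A 4 to 6 N fingertip press at 32 mm radius turns it
- warmer_a_dial (a joint): dial angle, rad, grows clockwise seen from above. Detents: -0.6 off (small black dot), 0 middle (orange dot), +0.6 high (large red dot), stops at +-0.68. Dots on the housing between dial and plate; the white pointer line on the dial points along the warmer's +x at 0. Starts at about -0.6 (off). Needs about 0.03 N m; let go past half-way it snaps into the next detent
- warmer_a_plate (a point): centre of the top of this warmer's round steel hot plate, 116 mm across, 33 mm above the worktop, 70 mm to +x of the warmer's origin
- warmer_b: grey single-cup warmer, 280 mm long (its x) by 140 mm wide (its y), fixed to the worktop; flat top 30 mm above the worktop. Origin at the centre of its underside; +x points from the dial end (nearer the robot) to the hot-plate end. The two warmers look alike, either may stand left or right
- warmer_b_dial_top (a point): centre of the level top of the dial, a black rubber disc 88 mm across with a vertical axis; 80 mm to -x of the warmer's origin, 42 mm above the worktop, 12 mm proud of the housing. Ribs at 30 to 43 mm radius do not catch: friction turns it. Spring-cushioned: sinks from 1.5 N, 1 N per mm, bottoms at 7 mm (8.5 N). A 4 to 6 N fingertip press at 32 mm radius turns it
- warmer_b_dial (a joint): dial angle, rad, grows clockwise seen from above. Detents: -0.6 off (small black dot), 0 middle (orange dot), +0.6 high (large red dot), stops at +-0.68. Dots on the housing between dial and plate; the white pointer line on the dial points along the warmer's +x at 0. Starts at about +0.6 (high). Needs about 0.03 N m; let go past half-way it snaps into the next detent
- warmer_b_plate (a point): centre of the top of this warmer's round steel hot plate, 116 mm across, 33 mm above the worktop, 70 mm to +x of the warmer's origin
- mug_mid (a point): the tall mug, green above and white below: 86 mm across, 100 mm tall, this point on its axis half-way up; it stands on one of the two hot plates, its handle (34 mm out) turned to the plate end of the warmer, away from the dial
- mug_espresso: small plain green espresso mug, 65x94x52 mm, on the other warmer's plate; bystander
- honey_jar: jar with yellow-brown lid, 64x64x140 mm, at the left; bystander
- biscuit_box: pale carton, 79x121x63 mm, at the far left; bystander
- salt_shaker: salt shaker, 44 mm across, 90 mm tall, standing behind and between the warmers; bystander
- spoon: steel spoon, 201x43x14 mm, lying at the right; bystander

How it is judged:
At the end, for the whole second after the job is handed in: The dial of the warmer that carries the tall mug rests in its middle detent (within 0.12 rad of 0), the other dial is still in its own starting detent (beyond 0.45 rad from the middle), and the tall mug is still on its plate (((horizontal distance between mug_mid and warmer_a_plate below 0.05 m and value of joint warmer_a_dial between -0.12 and 0.12 rad and velocity of joint warmer_a_dial between -0.1 and 0.1 rad/s and value of joint warmer_b_dial above 0.45 rad) or (horizontal distance between mug_mid and warmer_b_plate below 0.05 m and value of joint warmer_b_dial between -0.12 and 0.12 rad and velocity of joint warmer_b_dial between -0.1 and 0.1 rad/s and value of joint warmer_a_dial below -0.45 rad))); the robot touches nothing.
It fails at once if the dial of the warmer without the tall mug was turned away from its setting ((horizontal distance between mug_mid and warmer_a_plate below 0.05 m and not (value of joint warmer_b_dial above 0.45 rad)) or (horizontal distance between mug_mid and warmer_b_plate below 0.05 m and not (value of joint warmer_a_dial below -0.45 rad))).
It fails at once if a warmer was pressed hard (over 25 N) (contact force between any of the arm, the fingers and warmer_a above 25 N or contact force between any of the arm, the fingers and warmer_b above 25 N).
It fails at once if the tall mug was lifted, tipped or shifted more than 15 mm (distance of mug_mid from where it was at the start of the episode above 0.015 m or angle between mug_mid's own z axis and vertical above 0.2 rad).
It fails at once if a bystander was lifted or moved more than 20 mm (distance of any of mug_espresso, honey_jar, biscuit_box, salt_shaker, spoon from where it was at the start of the episode above 0.02 m).
It also fails if it takes over 35 s, if anything falls off the work surface, if the arm or the gripper's body presses on something with over 40 N, if the wrist force passes 120 N, or if a joint passes its speed limit or range.

## Working session

There is one attempt and no reset: what is moved stays moved. The work goes in short steps, each a Python script; the robot and the scene stay as the last script left them, time stands still between calls to the robot, and variables do not carry over. Pictures are saved under pics/ and viewed, at most 10 in all, crops included, and the job is handed in when it is done.

```bash
mkdir -p pics; python3 - <<'E'
from plant import robot, vision
import cv2
for n in("top","side"):
    d=vision.get_image(n); cv2.imwrite(f"pics/{n}0.png",d["img"][:,:,::-1]); print(n,d["mtx"].tolist(),d["R"].tolist(),d["t"].tolist())
print(robot.get_t(),robot.get_eef_rot(),robot.get_force(),robot.get_gripper_width())
E
```

```text
top [[479.05818603027626, 0.0, 320.6825734319014], [0.0, 479.05818603027626, 195.5946597204524], [0.0, 0.0, 1.0]] [[-0.022375871745960035, -0.99971601304605, 0.008198391483589895], [-0.9978989880784667, 0.021834969241346355, -0.060998718922626094], [0.06080238445637167, -0.009546066076626019, -0.998104174255814]] [-0.0114055129117355, 0.5795826137163519, 1.5885706807035747]
side [[490.21274118219964, 0.0, 321.3740439158368], [0.0, 490.21274118219964, 194.98241755897183], [0.0, 0.0, 1.0]] [[-0.9903117773695176, -0.13869444220048, 0.006814345597671511], [-0.08158835389744243, 0.5414484948205988, -0.8367657186840376], [0.11236513743831972, -0.8292149173520733, -0.5475186724936983]] [0.55302245099822, 0.11688565744738032, 1.6555564067419557]
0.1 [-3.10158238e+00 -4.92241605e-01  3.19261220e-04] [-0.6859108  -0.14426837  0.05326654] 0.09197538580664338
```

View pics/top0.png

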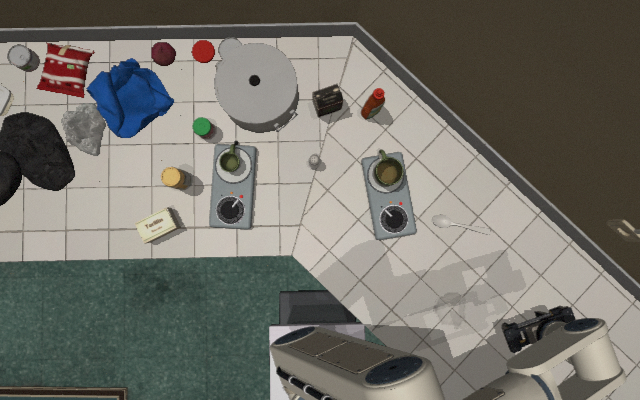

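View pics/side0.png

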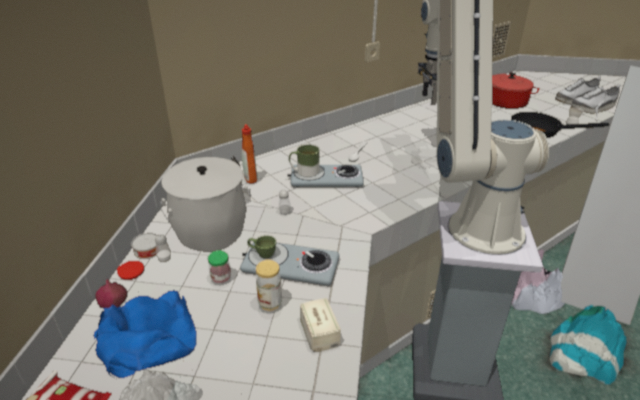

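The tall green/white mug stands on the right warmer: mug at about (388,172), dial at (395,218) in the top view. The left warmer, with its dial at (231,210), carries the small mug. I'll zoom in on both dials.

```bash
python3 - <<'E'
import cv2,numpy as np
a=cv2.imread("pics/top0.png")
f=lambda x,y:cv2.resize(a[y:y+100,x:x+65],None,fx=6,fy=6,interpolation=cv2.INTER_CUBIC)
cv2.imwrite("pics/crop.png",np.hstack([f(357,145),f(202,138)]))
E
```

```text
(no output)
```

View pics/crop.png

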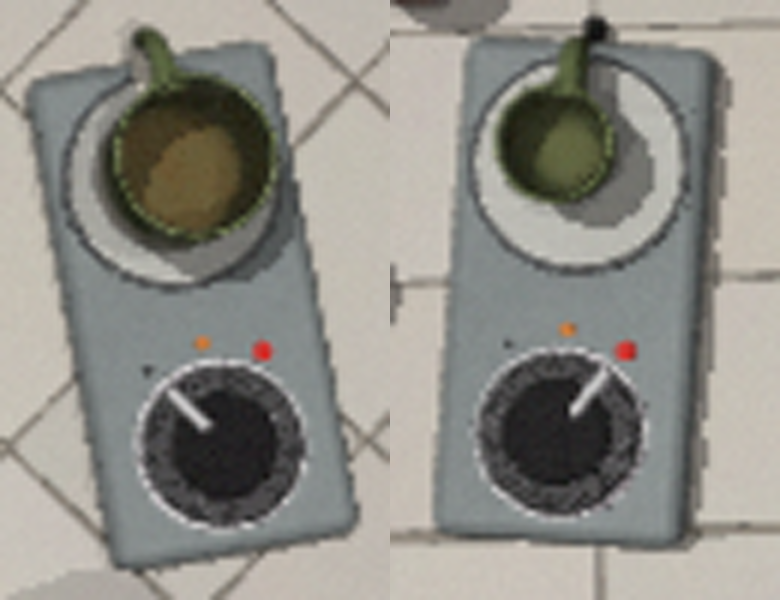

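The right warmer is warmer_a: its pointer is at off, and the small black dot lies to the left of it. It needs a clockwise turn of 0.6 rad. I'll press on the side nearest the robot, away from the mug, and check the position from close by first.

```bash
cat > h.py <<'E'
from plant import robot, inverse_kinematics, vision
import cv2, numpy as np
from scipy.spatial.transform import Rotation as Ro
def world(u,v,z,d):
    r=d["R"].T@np.linalg.solve(d["mtx"],[u,v,1]); c=-d["R"].T@d["t"]
    return c+r*(z-c[2])/r[2]
def proj(X,d):
    p=d["mtx"]@(d["R"]@X+d["t"]); return p[:2]/p[2]
d=vision.get_image("top")
C=world(393.4,218.4,.042,d); P=world(385.8,174.6,.033,d)
th=np.arctan2(*(P-C)[1::-1])
def pose(a,z,s,r=.032):   # a: angle from the warmer's -x side, + = counter-clockwise
    g=th+np.pi+a
    y=s*np.array([-np.sin(g),np.cos(g),0]); zz=np.array([0,0,-1.])
    R=np.c_[np.cross(y,zz),y,zz]
    return np.array([C[0]+r*np.cos(g),C[1]+r*np.sin(g),z]), Ro.from_matrix(R).as_rotvec()
def fz(n=5): return np.mean([robot.get_force()[2] for _ in range(n)])
E
python3 - <<'E'
from h import *
print(C,P,np.linalg.norm((P-C)[:2]),th,proj(C,d))
for s in(1,-1): print(s,[inverse_kinematics(*pose(a,.1,s)) for a in(.4,-.4)])
robot.gripper_close(5)
q=[(s,inverse_kinematics(*pose(.3,.12,s))) for s in(1,-1)]
s=min((x for x in q if x[1] is not None),key=lambda x:abs(x[1][5]))[0]
robot.move_pose(*pose(.3,.12,s)); robot.movel(pose(.3,.06,s)[0])
print(s,robot.get_position(),pose(.3,.06,s)[0],robot.get_force(),robot.get_t(),robot.get_gripper_width())
for n in("top","side"):
    e=vision.get_image(n); u,v=proj(C,e).astype(int); print(n,u,v)
    cv2.imwrite(f"pics/{n}1.png",cv2.resize(e["img"][v-40:v+40,u-40:u+40,::-1],None,fx=6,fy=6))
a=np.hstack([cv2.imread(f"pics/{n}1.png") for n in("top","side")]);cv2.imwrite("pics/c1.png",cv2.resize(a,(800,400)))
E
```

```text
[ 0.49715885 -0.26199791  0.042     ] [ 0.64361465 -0.24269369  0.033     ] 0.1477225536385141 0.13105375530890476 [393.4 218.4]
1 [array([-5.37613020e-01,  3.71512951e-01,  1.90153560e+00, -4.44089210e-16,
        8.68544107e-01,  5.02129551e-01]), array([-5.00757893e-01,  3.51448030e-01,  1.93354945e+00, -4.44089210e-16,
        8.56595171e-01,  1.33898468e+00])]
-1 [array([-5.37613020e-01,  3.71512951e-01,  1.90153560e+00, -4.44089210e-16,
        8.68544107e-01, -2.63946310e+00]), array([-5.00757893e-01,  3.51448030e-01,  1.93354945e+00, -4.44089210e-16,
        8.56595171e-01, -1.80260798e+00])]
1 [ 0.46810975 -0.27590175  0.06023561] [ 0.46808602 -0.27536842  0.06      ] [ 0.00056018  0.47529373 -0.52771409] 3.6333 0.0007226860010222672
top 393 218
side 346 169
```

View pics/c1.png

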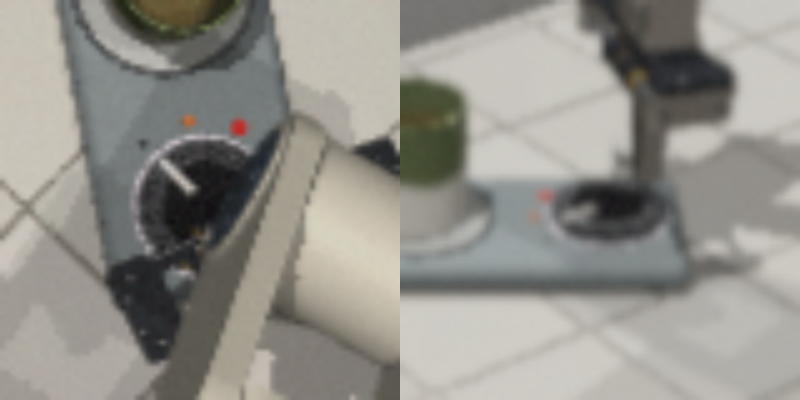

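The picture shows the finger hovering over the dial's robot-side rim, well clear of the mug, with the pointer still at the black dot. Next I'll press under force control and sweep clockwise.

```bash
python3 - <<'E'
from h import *
f0=fz(); z=.046; a=.3
robot.movel(*pose(a,z,1),max_speed=.05)
while z>.032:
    f=fz()-f0
    if f>4.5: break
    z-=.001 if f<3 else .0005
    robot.movel(*pose(a,z,1),max_speed=.02)
print("press",z,f,robot.get_position(),robot.get_t())
for a in np.linspace(.3,-.33,13)[1:]:
    f=fz()-f0
    if f<4.3: z-=.0004
    if f>5.7: z+=.0004
    robot.movel(*pose(a,z,1),max_speed=.02)
    print(round(a,2),round(f,2),round(z,4),robot.get_force().round(2)[:2])
t=robot.get_t()
e=vision.get_image("top"); cv2.imwrite("pics/t2.png",cv2.resize(e["img"][170:260,345:435,::-1],None,fx=5,fy=5)); print(t)
E
```

```text
press 0.03849999999999999 4.8122982735264594 [ 0.46811588 -0.27541134  0.03852495] 6.4667
0.25 4.81 0.0385 [-0.22 -2.38]
0.2 4.59 0.0385 [ 0.7  -2.54]
0.14 4.66 0.0385 [ 1.52 -1.67]
0.09 4.71 0.0385 [ 1.54 -2.98]
0.04 3.82 0.0381 [ 1.99 -0.89]
-0.02 5.15 0.0381 [ 2.55 -0.95]
-0.07 4.93 0.0381 [2.46 0.21]
-0.12 5.39 0.0381 [ 3.53 -0.73]
-0.17 5.4 0.0381 [ 3.2  -0.02]
-0.23 5.02 0.0381 [ 3.58 -0.13]
-0.28 5.14 0.0381 [4.26 0.05]
-0.33 5.23 0.0381 [4.68 0.23]
9.4667
```

View pics/t2.png

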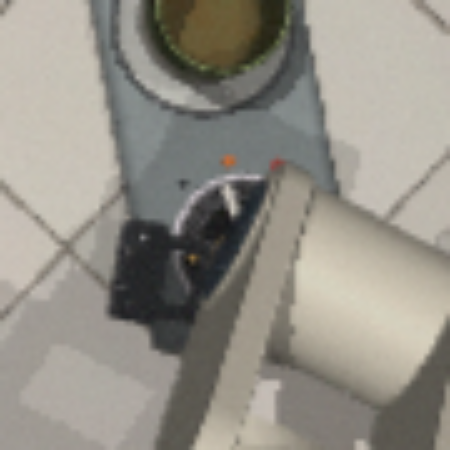

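The pointer, at about (230,195) in the crop, now points at the orange dot at (229,160). I'll lift straight up, move clear and check.

```bash
python3 - <<'E'
from h import *
p=robot.get_position()
robot.movel([p[0],p[1],.13],max_speed=.06)
robot.movel([p[0]-.05,p[1]-.2,.2])
robot.dwell(.3)
e=vision.get_image("top"); f=lambda x,y:cv2.resize(e["img"][y:y+100,x:x+65,::-1],None,fx=6,fy=6,interpolation=cv2.INTER_CUBIC)
cv2.imwrite("pics/t3.png",np.hstack([f(357,145),f(202,138)])); print(robot.get_t(),robot.get_force())
E
```

```text
13.2 [ 0.5326202   0.21142937 -0.46450351]
```

View pics/t3.png

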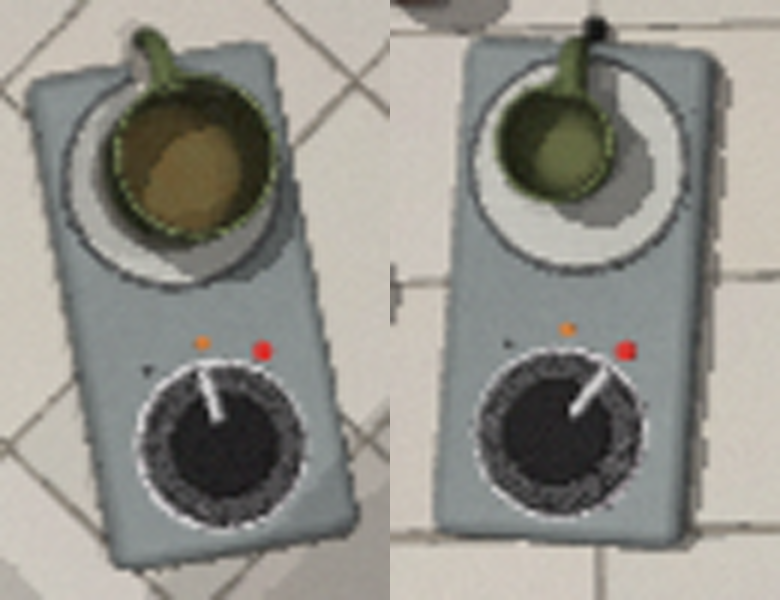

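The pointer looks slightly short of the orange dot, so I'll measure its angle accurately.

```bash
cat >> h.py <<'E'
def dial(e,uv):
    # angle (world) of pointer line from centroid of bright pixels within the dial, at r<36 mm
    c=world(*uv,.042,e); pts=[];w=[]
    for v in range(int(uv[1])-14,int(uv[1])+15):
        for u in range(int(uv[0])-14,int(uv[0])+15):
            X=world(u,v,.042,e); r=np.hypot(*(X-c)[:2]); b=float(e["img"][v,u].min())
            if r<.037 and b>100: pts.append(X[:2]);w.append(b-80)
    pts=np.array(pts);w=np.array(w); m=np.average(pts,axis=0,weights=w)
    k=np.cov(pts.T,aweights=w); ev=np.linalg.eigh(k)[1][:,1]; ev*=np.sign(ev[0])
    return np.arctan2(*(m-c[:2])[::-1]),np.arctan2(ev[1],ev[0]),len(w)
E
python3 - <<'E'
from h import *
e0=dict(d); e0["img"]=cv2.imread("pics/top0.png")[:,:,::-1]
for n,e in(("start",e0),("now",d)):
    print(n,"A",dial(e,(393.4,218.4)),"B",dial(e,(230.2,209.6)))
E
```

```text
start A (np.float64(0.7143639379093849), np.float64(1.1190150813043047), 18) B (np.float64(-0.5920952139972848), np.float64(-0.7025166436045928), 18)
now A (np.float64(0.19739803275416143), np.float64(0.28010338585153177), 17) B (np.float64(-0.5895880992679178), np.float64(-0.9704001740045508), 21)
```

```bash
cat >> h.py <<'E'
def patch(e,c,N=121,half=.044):
    g=np.array([[-half,-half],[half,-half],[half,half],[-half,half]])
    src=np.float32([proj(np.array([c[0]+x,c[1]+y,.042]),e) for x,y in g])
    H=cv2.getPerspectiveTransform(src,np.float32([[0,0],[N-1,0],[N-1,N-1],[0,N-1]]))
    return cv2.warpPerspective(e["img"].min(2).astype(np.float32),H,(N,N),flags=cv2.INTER_CUBIC)
def turned(e0,e1,c,N=121):
    yy,xx=np.mgrid[:N,:N]-(N-1)/2; r=np.hypot(xx,yy)*.088/(N-1); m=(r<.035)
    A,B=patch(e0,c),patch(e1,c); best=[]
    for k in np.arange(-.2,1,.01):   # clockwise seen from above
        M=cv2.getRotationMatrix2D(((N-1)/2,)*2,np.degrees(k),1)
        W=cv2.warpAffine(A,M,(N,N)); best.append((np.corrcoef(W[m],B[m])[0,1],k))
    return max(best)
E
python3 - <<'E'
from h import *
e0=dict(d); e0["img"]=cv2.imread("pics/top0.png")[:,:,::-1]
for dx in(-.0015,0,.0015):
  for dy in(-.0015,0,.0015): print(dx,dy,turned(e0,d,C+[dx,dy,0]))
print("B",turned(e0,d,world(230.2,209.6,.042,d)))
E
```

```text
-0.0015 -0.0015 (np.float64(0.9530348884442578), np.float64(0.5100000000000007))
-0.0015 0 (np.float64(0.9418653758890478), np.float64(0.5300000000000007))
-0.0015 0.0015 (np.float64(0.9233198473339721), np.float64(0.5400000000000007))
0 -0.0015 (np.float64(0.9497154608046604), np.float64(0.5400000000000007))
0 0 (np.float64(0.9385233800655406), np.float64(0.5500000000000007))
0 0.0015 (np.float64(0.9192055026212268), np.float64(0.5700000000000007))
0.0015 -0.0015 (np.float64(0.9378430983631308), np.float64(0.5600000000000007))
0.0015 0 (np.float64(0.9261175526344135), np.float64(0.5800000000000007))
0.0015 0.0015 (np.float64(0.904939515793689), np.float64(0.5900000000000007))
B (np.float64(0.9954854171951847), np.float64(1.6653345369377348e-16))
```

Matching the start and end pictures gives a turn of about 0.52 rad, so the dial sits near -0.08. That is inside the tolerance of 0.12, but not by much, so I'll add one small nudge clockwise.

```bash
python3 - <<'E'
import h
from h import *
h.C=C+[-.0015,-.0015,0]
e0=dict(d); e0["img"]=cv2.imread("pics/top0.png")[:,:,::-1]
robot.move_pose(*pose(.07,.13,1)); robot.movel(*pose(.07,.06,1)); robot.dwell(.2)
f0=fz(); z=.041
robot.movel(*pose(.07,z,1),max_speed=.03)
while z>.034:
    f=fz()-f0
    if f>4.5: break
    z-=.0005
    robot.movel(*pose(.07,z,1),max_speed=.02)
print("press",z,f)
for a in(.035,0,-.035,-.07):
    robot.movel(*pose(a,z,1),max_speed=.02); print(a,fz()-f0,robot.get_force().round(2)[:2])
p=robot.get_position()
robot.movel([p[0],p[1],.13],max_speed=.06)
robot.movel([p[0]-.05,p[1]-.2,.2]); robot.dwell(.3)
e=vision.get_image("top")
for k in([-.0015,-.0015,0],[-.0015,-.003,0],[0,-.0015,0]): print(turned(e0,e,C+k),turned(d,e,C+k))
print("B",turned(e0,e,world(230.2,209.6,.042,d)),robot.get_t())
cv2.imwrite("pics/t4.png",cv2.resize(e["img"][145:245,357:422,::-1],None,fx=6,fy=6,interpolation=cv2.INTER_CUBIC))
E
```

```text
press 0.0375 4.764286804271729
0.035 5.263314591701024 [-4.17  0.76]
0 5.773193820780371 [-4.11 -0.66]
-0.035 5.80529906644103 [-4.18 -0.19]
-0.07 4.4451090352855465 [-2.12 -1.56]
(np.float64(0.9546087334659344), np.float64(0.6200000000000008)) (np.float64(0.968054561123207), np.float64(0.10000000000000026))
(np.float64(0.9577005298802204), np.float64(0.6000000000000008)) (np.float64(0.9681058601466316), np.float64(0.10000000000000026))
(np.float64(0.9511937512735278), np.float64(0.6500000000000008)) (np.float64(0.9684113512528267), np.float64(0.11000000000000026))
B (np.float64(0.9955294883074067), np.float64(1.6653345369377348e-16)) 22.175
```

View pics/t4.png

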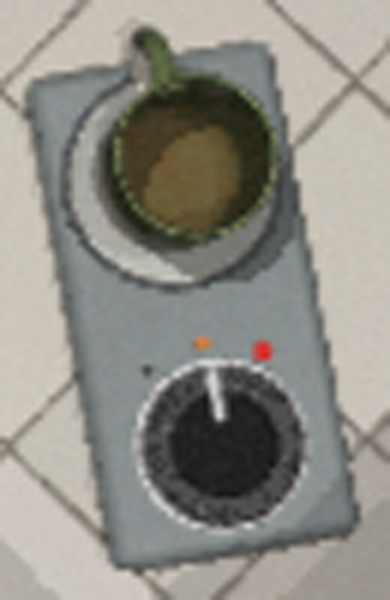

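The pointer now lies along the warmer's axis at the orange dot. The total turn is about 0.61 rad, the other dial hasn't moved and the mug is where it was.

```bash
python3 -c "
from plant import robot
print(robot.job_done(), robot.get_t())"
```

```text
the job is handed in; nothing more can be done
the job is handed in; nothing more can be done
```

The job is handed in: the tall mug's warmer (warmer_a, on the right) is at its middle setting, about 0.61 rad clockwise from off by camera; it took a main turn and one small nudge, and the pictures show no change in the other dial or either mug.

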